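# Assemble the sieve stack on the shaker

## Robot

A 6-joint arm with a two-finger parallel gripper is mounted at the origin on the work surface. World frame = base frame: x ahead of the robot, y to its left, z up, the work surface at z = 0. Lengths are in m, angles in rad, forces in N, time in s.
With the tool pointing down it reaches from about 0.375 to 0.9 m from the base axis. Payload 3.1 kg.
Tool frame: the origin (TCP) lies on the centre line of the jaws, within the pads' length; the fingertips stand robot.nose_length ahead of it and the grasp point (between the pads) lies 6 mm ahead of it (robot.nose_length is the distance from the TCP to the fingertips, in m); z points along the fingers, y is the line along which they close (so a half turn about z gives the same grasp; the last joint's range is limited). The gripper opens to 87 mm and grips with 3 to 60 N. Pads are 19 mm wide; open, the fingers measure 117 mm over their backs; the gripper's body (75 mm by 190 mm) begins 51 mm behind the grasp point.
Start: joints at [1.165, 0.527, 1.433, -0, 1.181, -0.178], TCP at [0.141, 0.609, 0.248] pointing down, gripper open.
Joint ranges: [-3.08, 3.08], [-0.75, 2.2], [0.22, 2.44], [-1.43, 4.57], [0, 2.65], [-2.85, 2.85]. Speed limits (rad/s): [2.79, 2.79, 3.14, 3.14, 3.14, 3.14].

## Interface

Orientations are given as a unit quaternion [x, y, z, w].
In Python, from rig import robot gives the robot as it stands.
- The arm moves only by the shell command python3 -m crank 'ROWS' [FORCE]. ROWS is JSON, one flat list of numbers, 7 for each row, row after row: the shift along the tool's x, y, z in mm, then the turn, a rotation vector about the tool's x, y, z in degrees, then the closure in counts, from 0 (fully open) to 255 (shut). In form: [x, y, z, ax, ay, az, fingers, x, y, z, ax, ay, az, fingers, ...]. A call has exactly 5 rows; each row is the pose to reach, as a shift and turn from the pose commanded when the call began, along the tool's axes at that moment; what a row does not reach only later rows make up. A row lasts 1/12 s, in which the tool goes at most 41.7 mm and 7.16 degrees, less where a joint would pass 70% of its speed; a pose out of reach is approached as far as the arm can. A call with a gripper value outside its range is refused whole. The fingers move at their own pace and stop on an object; FORCE is the grip in N (left out, the last holds). Time passes only in rows, so rows that repeat a pose let the fingers close, or fill a call up. It gives the time, the measured TCP pose, the force, the opening and the grip force at its end, in the units of the state.
- robot.get_obs(): the state, without advancing time (a new reading comes with each control period).
- robot.camera(name): name is "scene" or "top"; returns a dict with "pixels" (420x560x3 uint8, red, green, blue), "intrinsics" (3x3 intrinsics, pixels), "k1" (the pictures are not rectified: a ray, as slopes to the right and down, at radius r is drawn at 1 + k1 r^2 times it, then the intrinsics apply), "extrinsics" (4x4, takes a point from camera to world coordinates). Camera axes: x right, y down, z forward; pixel columns grow to the right and rows downward; lengths in m; the calibration is good to about 2 mm. A picture is of the moment at which its call begins. There is no depth.
- robot.hand_in(): hands the job in; it is judged then, once.
The state is a dict: "time": time; "q": joint angles; "joint_velocities": joint speeds; "joint_torque": joint torques, N m; "position": TCP position; "tool_rot": TCP orientation; "ft_force": force on the tool from outside, world axes, zero at the start; "moment": the same for the moment, N m; "grip_width": finger opening in m; "grip_force": force on a finger pad.
Only numpy, scipy, OpenCV 4.12 (cv2) and the standard library are available. Lean on these libraries where they do the work, as an engineer would, in place of code of your own. Each camera call takes 0.05 s, during which the arm holds its last target. There are 200 camera calls.

## Task

Build the sieve stack on the shaker, from the bottom up, one piece at a time: first the collecting pan into the shaker's collar, then the fine sieve, then the coarse sieve, and last the lid, each upright and fully seated in the piece below before the next is fetched. Set every piece down gently, never dropping it, and leave the amber jar, the mortar and the weight block where they stand.

Things in the scene. Friction and masses are not known exactly. Their poses are not given: they have to be found in the camera images.
- shaker: Grey vibrating base, fixed, 110 x 110 x 32 mm, with a black rubber plate 88 across (top z 36) and on it an aluminium collar: outside 66, bore 53, rim at z 50 mm. The pan's spigot enters the collar, its shoulder rests on the rim: seated pan's origin 38 mm above this one. Origin: centre of underside, on the bench, z up through the collar's centre.
- pan: Collecting pan: open steel cup, plain closed floor, 40 mm high, 110 g. Spigot z 0-12 mm, 46 mm across, foot tapered to 40; shoulder at z 12; body above 58 across. Mouth 53 across, floor z 15; the next piece's spigot enters it, shoulder on rim: its origin 28 mm above this one. Origin: centre of the spigot's underside, z up; round, yaw is free. Starts upright on the bench.
- fine_sieve: Fine sieve: steel ring 40 mm high, 110 g, floor a dense mesh (2.5 mm pitch, even brassy grey). Spigot z 0-12 mm, 46 mm across, foot tapered to 40; shoulder at z 12; body above 58 across. Mouth 53 across, mesh z 15; a piece seated on it has its origin 28 mm above this one. Origin: centre of the spigot's underside, z up; round, yaw is free. Starts upright on the bench.
- coarse_sieve: Coarse sieve: taller steel ring 52 mm high, 130 g, floor an open grid of wires 8.5 mm apart, dark between. Spigot z 0-12 mm, 46 mm across, foot tapered to 40; shoulder at z 12; body above 58 across. Mouth 53 across, mesh z 15; a piece seated on it has its origin 40 mm above this one. Origin: centre of the spigot's underside, z up; round, yaw is free. Starts upright on the bench.
- lid: Sieve lid: steel disc 58 mm across, z 12-18 mm, with an upright round black knob 22 across, z 18-44; 100 g. Below the disc a spigot z 0-12, 46 across, foot tapered to 40. Origin: centre of the spigot's underside, z up; round, yaw is free. Starts upright on the bench.
- amber_jar: Bystander, not part of the job: closed amber glass jar with white cap and label, 54 mm across, 85 mm high, loose. Origin at the centre of its underside.
- mortar: Bystander, not part of the job: white porcelain mortar 82 mm across and 48 mm high with its pestle lying in it, the handle rising to 69 mm over the body's -x side; loose. Origin at the centre of its underside.
- weight_block: Bystander, not part of the job: dark wooden block 45 x 85 x 22 mm holding three brass weights, 53 mm high in all, loose. Origin at the centre of its underside, long side along its y.

How it is judged:
On the way, in this order (a step that is already met when the one before it is completed fails the run):
1. the collecting pan stands in the shaker's collar, released (horizontal distance between pan and shaker below 0.006 m and z of pan in the frame of shaker between 0.035 and 0.041 m and angle between pan's own z axis and vertical below 0.08 rad and contact force between the fingers and pan below 0.1 N), for 0.2 s.
2. the fine sieve is seated on the pan, released (horizontal distance between pan and shaker below 0.006 m and z of pan in the frame of shaker between 0.035 and 0.041 m and angle between each of pan, fine_sieve's own z axis and vertical below 0.08 rad and horizontal distance between fine_sieve and pan below 0.006 m and z of fine_sieve in the frame of pan between 0.025 and 0.031 m and contact force between the fingers and fine_sieve below 0.1 N), for 0.2 s.
3. the coarse sieve is seated on the fine sieve, released (horizontal distance between pan and shaker below 0.006 m and z of pan in the frame of shaker between 0.035 and 0.041 m and angle between each of pan, fine_sieve, coarse_sieve's own z axis and vertical below 0.08 rad and horizontal distance between fine_sieve and pan below 0.006 m and z of fine_sieve in the frame of pan between 0.025 and 0.031 m and horizontal distance between coarse_sieve and fine_sieve below 0.006 m and z of coarse_sieve in the frame of fine_sieve between 0.025 and 0.031 m and contact force between the fingers and coarse_sieve below 0.1 N), for 0.2 s.
4. the lid is seated on the coarse sieve, released (horizontal distance between pan and shaker below 0.006 m and z of pan in the frame of shaker between 0.035 and 0.041 m and angle between each of pan, fine_sieve, coarse_sieve, lid's own z axis and vertical below 0.08 rad and horizontal distance between fine_sieve and pan below 0.006 m and z of fine_sieve in the frame of pan between 0.025 and 0.031 m and horizontal distance between coarse_sieve and fine_sieve below 0.006 m and z of coarse_sieve in the frame of fine_sieve between 0.025 and 0.031 m and horizontal distance between lid and coarse_sieve below 0.006 m and z of lid in the frame of coarse_sieve between 0.037 and 0.043 m and contact force between the fingers and lid below 0.1 N), for 0.2 s.
At the end, for the whole second after the job is handed in: Pan in the shaker's collar, fine sieve on the pan, coarse sieve on the fine sieve, lid on the coarse sieve: each within 6 mm of the axis of the piece below, within 3 mm of its seated height, within 0.08 rad of upright, and at rest (under 0.02 m/s and 0.2 rad/s) (horizontal distance between pan and shaker below 0.006 m and z of pan in the frame of shaker between 0.035 and 0.041 m and angle between each of pan, fine_sieve, coarse_sieve, lid's own z axis and vertical below 0.08 rad and horizontal distance between fine_sieve and pan below 0.006 m and z of fine_sieve in the frame of pan between 0.025 and 0.031 m and horizontal distance between coarse_sieve and fine_sieve below 0.006 m and z of coarse_sieve in the frame of fine_sieve between 0.025 and 0.031 m and horizontal distance between lid and coarse_sieve below 0.006 m and z of lid in the frame of coarse_sieve between 0.037 and 0.043 m and linear speed of each of pan, fine_sieve, coarse_sieve, lid below 0.02 m/s and angular speed of each of pan, fine_sieve, coarse_sieve, lid below 0.2 rad/s); the robot touches nothing.
It fails at once if a pan, sieve or lid is dropped or knocked flying (moves faster than 0.8 m/s, about a 35 mm fall, out of the fingers) ((linear speed of pan above 0.8 m/s and contact force between the fingers and pan below 0.05 N) or (linear speed of fine_sieve above 0.8 m/s and contact force between the fingers and fine_sieve below 0.05 N) or (linear speed of coarse_sieve above 0.8 m/s and contact force between the fingers and coarse_sieve below 0.05 N) or (linear speed of lid above 0.8 m/s and contact force between the fingers and lid below 0.05 N)).
It fails at once if the amber jar, mortar or weight block is pushed more than 30 mm or tipped (distance of any of amber_jar, mortar, weight_block from where it was at the start of the episode above 0.03 m or angle between any of amber_jar, mortar, weight_block's own z axis and vertical above 0.35 rad).
It also fails if it takes over 106 s, if anything falls off the work surface, if the arm or the gripper's body presses on something with over 40 N, if the wrist force passes 120 N, or if a joint passes its speed limit or range.

## Working session

There is one attempt and no reset: what is moved stays moved. The work goes in short steps, Python scripts to look and compute and a shell command to move; the robot and the scene stay as the last step left them, time stands still between calls to the robot, and variables do not carry over. Pictures are saved under pics/ and viewed, at most 14 in all, crops included, and the job is handed in when it is done.

```bash
ls; mkdir -p pics; python3 - <<'E'
from rig import robot
import cv2
for n in("top","scene"):
    c=robot.camera(n); cv2.imwrite(f"pics/{n}0.png",c["pixels"][:,:,::-1]); print(n,c["intrinsics"],c["k1"],c["extrinsics"])
print(robot.nose_length,robot.get_obs())
E
```

```text
pics
top [[520.98377727   0.         286.16793882]
 [  0.         520.98377727 203.88483668]
 [  0.           0.           1.        ]] -0.05836876999176274 [[ 0.02374069 -0.97879677  0.20345333  0.33221836]
 [-0.99969967 -0.02200606  0.01078429 -0.02091577]
 [-0.00607842 -0.20364825 -0.97902525  1.06294245]
 [ 0.          0.          0.          1.        ]]
scene [[404.71865496   0.         279.65438321]
 [  0.         404.71865496 208.80487516]
 [  0.           0.           1.        ]] 0.008957268706428646 [[ 0.25760711  0.72099057 -0.64328157  1.08615851]
 [ 0.96624517 -0.1942675   0.16920521 -0.12895625]
 [-0.00297335 -0.66515618 -0.74669835  0.69982157]
 [ 0.          0.          0.          1.        ]]
0.025 {'time': 0.1, 'q': array([ 1.16448961e+00,  5.28403164e-01,  1.43376990e+00,  2.33070298e-05,
        1.18138144e+00, -1.78444270e-01]), 'joint_velocities': array([ 0.0006659 , -0.00264392, -0.00200213, -0.00046821,  0.00162085,
        0.00043674]), 'joint_torque': array([-2.39205980e-05, -4.40988028e+01, -1.77150965e+01,  6.34813076e-02,
        5.33529266e-02, -4.52669224e-05]), 'position': array([0.14087376, 0.60829704, 0.24665238]), 'tool_rot': array([ 1.13689260e-01,  9.93515873e-01, -9.36191709e-04, -2.93049557e-04]), 'ft_force': array([-0.34053383,  0.10709   , -0.40054286]), 'moment': array([-0.0514803 , -0.00112993, -0.0026509 ]), 'grip_force': 0.0, 'grip_width': 0.08730828281525833}
```

View pics/top0.png

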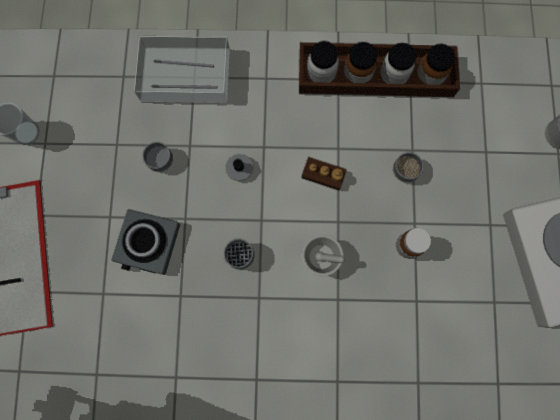

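View pics/scene0.png

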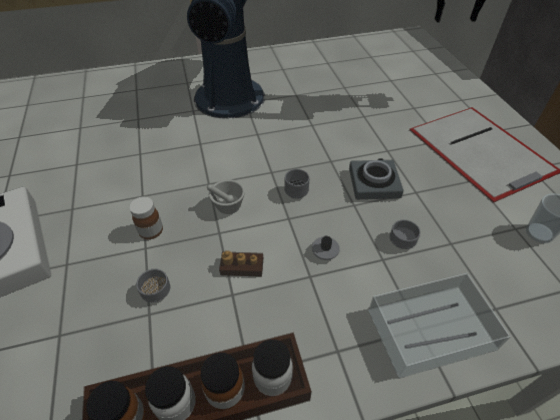

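Top view: collar about (144,240), a cup at (158,156), the lid at (239,167), the coarse sieve at (239,254), another cup at (408,167), the block at (325,173), the mortar at (324,257) and the jar at (415,242). I'll enlarge to separate pan from fine sieve and read the rims.

```bash
python3 - <<'E'
import cv2,numpy as np
im=cv2.imread("pics/top0.png")
t=[]
for (x,y) in [(158,156),(408,167),(239,167),(239,254),(144,240),(325,173)]:
    c=im[y-25:y+25,x-33:x+33]; c=cv2.resize(c,(264,200),interpolation=cv2.INTER_CUBIC)
    c=np.clip(c*1.6,0,255).astype('uint8')
    for k in range(0,66,10): cv2.line(c,(k*4,0),(k*4,5),(0,255,0))
    for k in range(0,50,10): cv2.line(c,(0,k*4),(5,k*4),(0,255,0))
    t.append(c)
cv2.imwrite("pics/crop0.png",np.vstack([np.hstack(t[:3]),np.hstack(t[3:])]))
E
```

```text
(no output)
```

View pics/crop0.png

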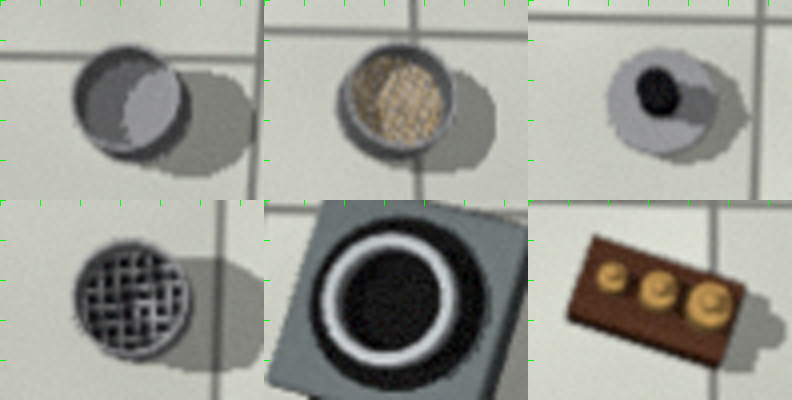

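Pan is at (158,156) with a plain floor. The fine sieve is at (408,167) with brassy mesh. I'll refine centres by fitting projected circles.

```bash
cat >h.py <<'E'
import cv2,numpy as np
from rig import robot
from scipy.optimize import minimize
def proj(c,P):
    E=np.linalg.inv(c["extrinsics"]); p=np.atleast_2d(P)@E[:3,:3].T+E[:3,3]; s=p[:,:2]/p[:,2:]
    s=s*(1+c["k1"]*(s**2).sum(1,keepdims=True)); K=c["intrinsics"]
    return s*[K[0,0],K[1,1]]+[K[0,2],K[1,2]]
def back(c,uv,z):
    g=np.array([.6,0.])
    from scipy.optimize import fsolve
    return fsolve(lambda q:proj(c,[q[0],q[1],z])[0]-uv,g)
T=np.linspace(0,2*np.pi,120)
def circ(x,y,z,r): return np.c_[x+r*np.cos(T),y+r*np.sin(T),z+0*T]
def grad(c):
    g=cv2.GaussianBlur(c["pixels"].astype('f4'),(0,0),1.0)
    return np.sqrt(sum(cv2.Sobel(g[:,:,k],5,1,0)**2+cv2.Sobel(g[:,:,k],5,0,1)**2 for k in range(3)))
def fit(c,G,uv,rings):
    p0=back(c,uv,rings[0][0]); f=lambda q:-sum(np.sqrt(cv2.remap(G,proj(c,circ(*q,z,r)).astype('f4')[None],None,1)).mean() for z,r in rings)
    g=np.arange(-.012,.0121,.0015); b=min(((f(p0+[a,d]),a,d) for a in g for d in g)); 
    return minimize(f,p0+b[1:],method="Nelder-Mead",options=dict(initial_simplex=p0+b[1:]+np.array([[0,0],[.001,0],[0,.001]]))).x
E
python3 - <<'E'
from h import *
obj=dict(pan=((157,156),(404,234),[(.04,.029),(.04,.0265)]),fine=((407,166),(153,285),[(.04,.029),(.04,.0265)]),lid=((239,167),(325,248),[(.018,.029)]),coarse=((239,254),(297,180),[(.052,.029)]),shaker=((142.5,240),(377,171),[(.05,.033),(.05,.0265)]))
cs={n:robot.camera(n) for n in("top","scene")}
im={n:cv2.resize(cs[n]["pixels"][:,:,::-1],None,fx=3,fy=3,interpolation=2) for n in cs}; t=[]
for k,(a,b,R) in obj.items():
    q=[]
    for n,uv in(("top",a),("scene",b)):
        p=fit(cs[n],grad(cs[n]),uv,R); q.append(p.round(4))
    for n,uv in(("top",a),("scene",b)):
        m=im[n]; 
        for z,r in R: cv2.polylines(m,[(proj(cs[n],circ(*q[n=="scene"],z,r))*3+1).round().astype('i4')],True,(0,255,0))
        x,y=int(uv[0]*3),int(uv[1]*3); t.append(m[y-75:y+75,x-75:x+75])
    print(k,q)
cv2.imwrite("pics/fit0.png",np.vstack([np.hstack(t[0::2]),np.hstack(t[1::2])]))
E
```

```text
pan [array([0.6414, 0.2608]), array([0.6434, 0.259 ])]
fine [array([ 0.6245, -0.251 ]), array([ 0.6315, -0.2595])]
lid [array([0.6207, 0.077 ]), array([0.6264, 0.0907])]
coarse [array([0.4405, 0.0789]), array([0.446 , 0.0799])]
shaker [array([0.4646, 0.2733]), array([0.4659, 0.2718])]
```

View pics/fit0.png

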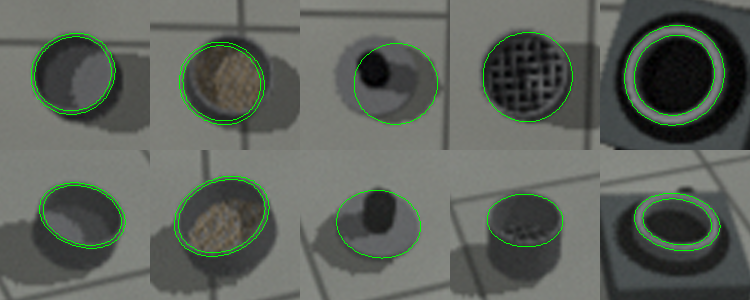

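```bash
python3 -m crank '[-37,-15,0,0,0,-6.5,0,-74,-30,0,0,0,-13,0,-111,-45,0,0,0,-13,0,-148,-60,0,0,0,-13,0,-185,-75,0,0,0,-13,0]' 30
```

```text
time: 0.62
position: [0.3054, 0.4928, 0.2474]
tool_rot: [0.0, 1.0, -0.0, -0.0]
ft_force: [0.6, 0.8, -0.6]
grip_width: 0.0866
grip_force: 0.0
```

```bash
python3 -m crank '[-33,-23,0,0,0,0,0,-66,-46,0,0,0,0,0,-99,-69,0,0,0,0,0,-132,-92,0,0,0,0,0,-165,-115,0,0,0,0,0]'
python3 -m crank '[-34,-23,0,0,0,0,0,-68,-46,0,0,0,0,0,-102,-70,0,0,0,0,0,-137,-94,0,0,0,0,0,-172,-118,0,0,0,0,0]'
python3 -m crank '[0,0,30,0,0,0,0,0,0,60,0,0,0,0,0,0,90,0,0,0,0,0,0,110,0,0,0,0,0,0,110,0,0,0,0]'
```

```text
time: 1.03
position: [0.4706, 0.3774, 0.2475]
tool_rot: [0.001, 1.0, -0.0, -0.0]
ft_force: [-0.8, 1.0, -0.3]
grip_width: 0.0869
grip_force: 0.0
time: 1.45
position: [0.6412, 0.26, 0.2473]
tool_rot: [0.001, 1.0, -0.0, -0.0]
ft_force: [-0.0, 0.9, -0.5]
grip_width: 0.087
grip_force: 0.0
time: 1.87
position: [0.6362, 0.2603, 0.1316]
tool_rot: [0.001, 1.0, -0.001, -0.006]
ft_force: [-0.8, -1.0, -0.8]
grip_width: 0.0869
grip_force: 0.0
```

```bash
python3 -m crank '[0,0,25,0,0,0,0,0,0,50,0,0,0,0,0,0,75,0,0,0,0,0,0,75,0,0,0,0,0,0,75,0,0,0,0]'
python3 -m crank '[0,0,5,0,0,0,0,0,0,10,0,0,0,0,0,0,15,0,0,0,0,0,0,17,0,0,0,0,0,0,17,0,0,0,0]'
```

```text
time: 2.28
position: [0.6395, 0.2616, 0.0624]
tool_rot: [0.0, 1.0, -0.0, -0.001]
ft_force: [0.7, 1.2, 0.2]
grip_width: 0.0869
grip_force: 0.0
time: 2.7
position: [0.6397, 0.2615, 0.0455]
tool_rot: [0.0, 1.0, -0.0, -0.0]
ft_force: [0.0, 0.0, -0.1]
grip_width: 0.0868
grip_force: 0.0
```

```bash
python3 -m crank '[-2,-1,3,0,0,0,0,-2,-1,5,0,0,0,0,-2,-1,5,0,0,0,60,-2,-1,5,0,0,0,120,-2,-1,5,0,0,0,255]' 20
python3 -m crank '[0,0,0,0,0,0,255,0,0,0,0,0,0,255,0,0,0,0,0,0,255,0,0,-3,0,0,0,255,0,0,-8,0,0,0,255]'
```

```text
time: 3.12
position: [0.6419, 0.2605, 0.0405]
tool_rot: [0.0, 1.0, -0.0, -0.0]
ft_force: [0.1, -0.6, -0.1]
grip_width: 0.074
grip_force: 0.0
time: 3.53
position: [0.6412, 0.2604, 0.048]
tool_rot: [0.0, 1.0, -0.0, -0.001]
ft_force: [0.6, 0.4, -1.4]
grip_width: 0.0577
grip_force: 20.0
```

```bash
python3 -m crank '[0,0,-20,0,0,0,255,0,0,-45,0,0,0,255,10,0,-70,0,0,0,255,30,2,-80,0,0,0,255,60,4,-80,0,0,0,255]'
python3 -m crank '[35,2,0,0,0,0,255,70,5,0,0,0,0,255,95,7,0,0,0,0,255,116,8,0,0,0,0,255,116,8,0,0,0,0,255]'
python3 - <<'E'
from h import *
robot.camera("top")
o=robot.get_obs();print(o['position'])
for n in("top","scene"):
    c=robot.camera(n);u,v=proj(c,[.465,.2725,.08])[0].astype(int)
    print(n,u,v);cv2.imwrite(f"pics/{n}1.png",cv2.resize(c["pixels"][v-50:v+50,u-66:u+66,::-1],None,fx=4,fy=4,interpolation=2))
a,b=[cv2.imread(f"pics/{n}1.png") for n in("top","scene")]
w=min(a.shape[1],b.shape[1],400);cv2.imwrite("pics/c1.png",np.hstack([a[:400,:],b[:400,:]])[:, :].astype('uint8') if 0 else cv2.resize(np.hstack([a,b]),(800,303)))
E
```

```text
time: 3.95
position: [0.5866, 0.2651, 0.1329]
tool_rot: [0.001, 1.0, 0.001, 0.006]
ft_force: [0.3, 0.9, -0.9]
grip_width: 0.0582
grip_force: 20.0
time: 4.37
position: [0.4596, 0.2724, 0.1287]
tool_rot: [-0.001, 1.0, -0.001, -0.004]
ft_force: [-0.4, -0.3, -1.7]
grip_width: 0.058
grip_force: 20.0
[0.46319647 0.27274378 0.12899167]
top 137 237
scene 379 159
```

View pics/c1.png

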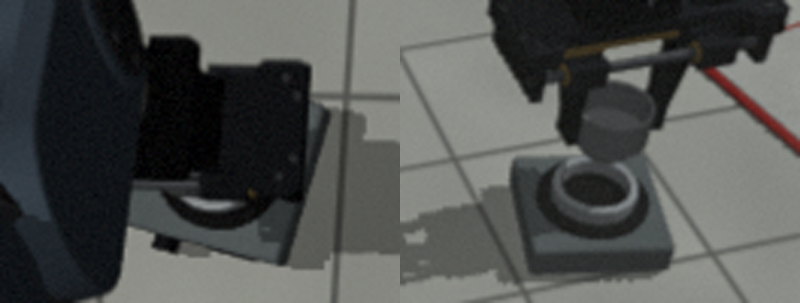

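The scene view shows the pan upright in the fingers, rim near (385,144), with the collar below at (378,173). I'll fit both in this camera to get the offset.

```bash
python3 - <<'E'
from h import *
c=robot.camera("scene");G=grad(c);z=robot.get_obs()['position']
print(z,back(c,(384.6,143.7),z[2]),fit(c,G,(384.6,143.7),[(z[2],.029),(z[2],.0265)]),fit(c,G,(377,171),[(.05,.033),(.05,.0265)]))
E
```

```text
[0.46776381 0.27306916 0.12913653] [0.46926514 0.27264671] [0.47369738 0.27922098] [0.46615589 0.27123292]
```

```bash
python3 -m crank '[2,-1,10,0,0,0,255,2,-1,20,0,0,0,255,2,-1,30,0,0,0,255,2,-1,34,0,0,0,255,2,-1,34,0,0,0,255]'
python3 -m crank '[0,0,0,0,0,0,255,0,0,3,0,0,0,255,0,0,6,0,0,0,255,0,0,8,0,0,0,255,0,0,10,0,0,0,255]'
```

```text
time: 4.98
position: [0.4636, 0.2713, 0.0929]
tool_rot: [0.001, 1.0, -0.0, -0.001]
ft_force: [-1.0, 0.4, -0.8]
grip_width: 0.0576
grip_force: 20.0
time: 5.4
position: [0.464, 0.2718, 0.0845]
tool_rot: [0.0, 1.0, 0.0, 0.0]
ft_force: [-0.4, 0.5, -1.2]
grip_width: 0.0583
grip_force: 20.0
```

```bash
python3 -m crank '[0,0,1,0,0,0,255,0,0,2,0,0,0,255,0,0,3,0,0,0,255,0,0,4,0,0,0,255,0,0,5,0,0,0,255]'
python3 -m crank '[0,0,0.5,0,0,0,255,0,0,1,0,0,0,255,0,0,1,0,0,0,255,0,0,1,0,0,0,255,0,0,1,0,0,0,255]'
```

```text
time: 5.82
position: [0.464, 0.2718, 0.0795]
tool_rot: [0.0, 1.0, 0.0, 0.0]
ft_force: [-0.3, 0.1, -1.2]
grip_width: 0.0582
grip_force: 20.0
time: 6.23
position: [0.4639, 0.2717, 0.0786]
tool_rot: [0.0, 1.0, 0.0, 0.0]
ft_force: [-0.3, 0.0, -1.2]
grip_width: 0.058
grip_force: 20.0
```

```bash
python3 -m crank '[0,0,0.5,0,0,0,255,0,0,1,0,0,0,255,0,0,1,0,0,0,255,0,0,1,0,0,0,255,0,0,1,0,0,0,255]'
```

```text
time: 6.65
position: [0.4639, 0.2717, 0.0785]
tool_rot: [0.0, 1.0, 0.0, 0.0]
ft_force: [-1.6, -0.2, 7.4]
grip_width: 0.0579
grip_force: 20.0
```

```bash
python3 -m crank '[0,0,0,0,0,0,70,0,0,0,0,0,0,60,0,0,0,0,0,0,40,0,0,0,0,0,0,20,0,0,0,0,0,0,0]'
python3 -m crank '[0,0,-25,0,0,0,0,0,0,-60,0,0,0,0,0,0,-90,0,0,0,0,0,-30,-100,0,0,0,0,0,-70,-110,0,0,0,0]'
```

```text
time: 7.07
position: [0.4639, 0.2717, 0.0774]
tool_rot: [0.0, 1.0, -0.0, -0.0]
ft_force: [-0.1, 0.6, 0.5]
grip_width: 0.0789
grip_force: 0.0
time: 7.48
position: [0.4652, 0.2033, 0.1895]
tool_rot: [-0.002, 1.0, 0.001, 0.003]
ft_force: [0.3, -1.0, -0.7]
grip_width: 0.0869
grip_force: 0.0
```

```bash
python3 -m crank '[-13,-38,0,0,0,0,0,-26,-76,0,0,0,0,0,-39,-114,0,0,0,0,0,-52,-152,0,0,0,0,0,-65,-190,0,0,0,0,0]'
python3 -m crank '[-13,-38,0,0,0,0,0,-26,-76,0,0,0,0,0,-39,-114,0,0,0,0,0,-52,-152,0,0,0,0,0,-65,-190,0,0,0,0,0]'
python3 -m crank '[-13,-35,0,0,0,0,0,-26,-62,0,0,0,0,0,-36,-80,0,0,0,0,0,-36,-80,40,0,0,0,0,-36,-80,75,0,0,0,0]'
python3 - <<'E'
from h import *
t=[]
for n in("top","scene"):
    c=robot.camera(n)
    for P in([.464,.272,.078],[.63,-.258,.04]):
        u,v=proj(c,P)[0].astype(int); x=c["pixels"][max(0,v-25):v+25,u-33:u+33,::-1]
        print(n,u,v);t.append(cv2.resize(x,(396,300),interpolation=2))
print(robot.get_obs()['position'])
cv2.imwrite("pics/c2.png",np.vstack([np.hstack(t[:2]),np.hstack(t[2:])]))
E
```

```text
time: 7.9
position: [0.5289, 0.0098, 0.1876]
tool_rot: [0.0, 1.0, 0.0, -0.0]
ft_force: [0.7, 0.4, -0.1]
grip_width: 0.087
grip_force: 0.0
time: 8.32
position: [0.5936, -0.1804, 0.1873]
tool_rot: [0.001, 1.0, 0.0, -0.0]
ft_force: [0.9, 0.2, -0.4]
grip_width: 0.087
grip_force: 0.0
time: 8.73
position: [0.6315, -0.2615, 0.1134]
tool_rot: [0.002, 1.0, -0.002, 0.003]
ft_force: [0.2, 0.8, -0.6]
grip_width: 0.0869
grip_force: 0.0
top 138 237
top 408 165
scene 379 159
scene 152 280
[ 0.62475722 -0.25621373  0.10560158]
```

View pics/c2.png

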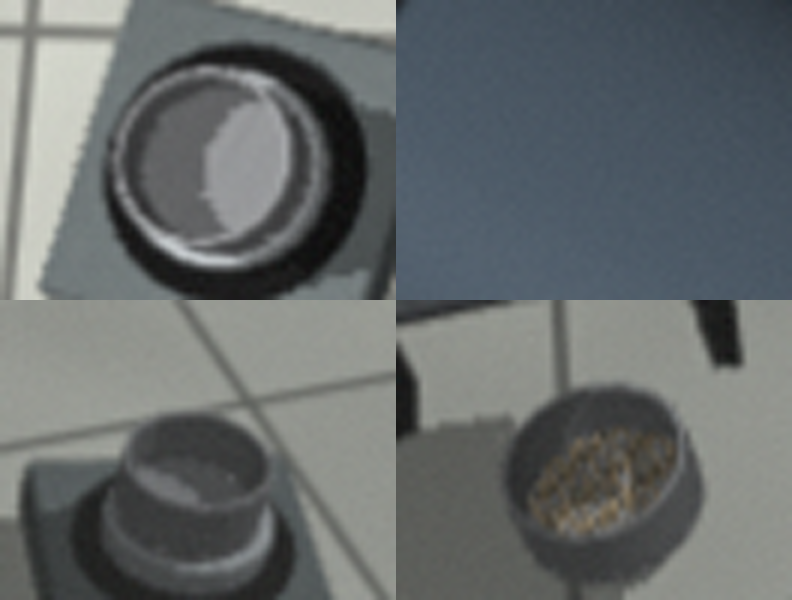

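Pan is seated upright in the collar, with its rim near (379,160) in scene. The fine sieve lies between the open fingers. I'll refit the pan's mouth and continue down.

```bash
python3 - <<'E'
from h import *
for n,a in(("top",(136.5,236)),("scene",(379,160.5))):
    c=robot.camera(n);print(n,fit(c,grad(c),a,[(.078,.029),(.078,.0265)]))
c=robot.camera("scene");print(fit(c,grad(c),(152,281),[(.04,.029),(.04,.0265)]),robot.get_obs()['position'])
E
python3 -m crank '[0,0,20,0,0,0,0,0,0,40,0,0,0,0,0,0,55,0,0,0,0,0,0,55,0,0,0,0,0,0,55,0,0,0,0]'
```

```text
top [0.45550771 0.26589333]
scene [0.46450528 0.26839656]
[ 0.63106859 -0.25973662] [ 0.63016008 -0.25859591  0.11368178]
time: 9.4
position: [0.6305, -0.2586, 0.0595]
tool_rot: [0.0, 1.0, -0.001, 0.001]
ft_force: [-0.0, -0.1, 0.8]
grip_width: 0.0868
grip_force: 0.0
```

```bash
python3 -m crank '[0,0,8,0,0,0,0,0,0,15,0,0,0,0,0,0,19,0,0,0,0,0,0,19,0,0,0,60,0,0,19,0,0,0,120]'
python3 -m crank '[0,0,0,0,0,0,255,0,0,0,0,0,0,255,0,0,0,0,0,0,255,0,0,0,0,0,0,255,0,0,-3,0,0,0,255]'
python3 -m crank '[0,0,-20,0,0,0,255,0,0,-50,0,0,0,255,0,0,-85,0,0,0,255,0,0,-120,0,0,0,255,10,30,-140,0,0,0,255]'
```

```text
time: 9.82
position: [0.6293, -0.2584, 0.0384]
tool_rot: [0.0, 1.0, 0.0, -0.0]
ft_force: [-0.3, 0.1, 0.0]
grip_width: 0.0801
grip_force: 0.0
time: 10.23
position: [0.629, -0.2582, 0.0411]
tool_rot: [0.0, 1.0, 0.0, -0.001]
ft_force: [-0.4, -0.3, -0.3]
grip_width: 0.058
grip_force: 20.0
time: 10.65
position: [0.6234, -0.2349, 0.1864]
tool_rot: [0.002, 1.0, -0.004, 0.005]
ft_force: [1.7, -0.4, -0.3]
grip_width: 0.058
grip_force: 20.0
```

```bash
python3 -m crank '[12,38,0,0,0,0,255,24,76,0,0,0,0,255,36,114,0,0,0,0,255,48,152,0,0,0,0,255,60,190,0,0,0,0,255]'
python3 -m crank '[12,38,0,0,0,0,255,24,76,0,0,0,0,255,36,114,0,0,0,0,255,48,152,0,0,0,0,255,60,190,0,0,0,0,255]'
python3 -m crank '[10,35,0,0,0,0,255,20,70,0,0,0,0,255,30,100,0,0,0,0,255,34,118,0,0,0,0,255,34,118,0,0,0,0,255]'
python3 -m crank '[0,0,0,0,0,0,255,0,0,15,0,0,0,255,0,0,30,0,0,0,255,0,0,42,0,0,0,255,0,0,42,0,0,0,255]'
```

```text
time: 11.07
position: [0.5586, -0.0368, 0.1819]
tool_rot: [0.001, 1.0, 0.0, 0.0]
ft_force: [0.6, 0.1, -1.8]
grip_width: 0.0583
grip_force: 20.0
time: 11.48
position: [0.4988, 0.1533, 0.1819]
tool_rot: [0.001, 1.0, 0.0, 0.0]
ft_force: [0.5, -0.1, -1.0]
grip_width: 0.0582
grip_force: 20.0
time: 11.9
position: [0.4644, 0.2732, 0.1818]
tool_rot: [-0.002, 1.0, 0.001, 0.0]
ft_force: [0.0, 0.0, -0.1]
grip_width: 0.0579
grip_force: 20.0
time: 12.32
position: [0.4649, 0.2677, 0.1376]
tool_rot: [0.001, 1.0, -0.001, -0.002]
ft_force: [-0.5, -0.1, -2.2]
grip_width: 0.0583
grip_force: 20.0
```

```bash
python3 - <<'E'
from h import *
robot.camera("top");c=robot.camera("scene");print(robot.get_obs()['position'])
u,v=proj(c,[.464,.272,.09])[0].astype(int);print(u,v)
cv2.imwrite("pics/c3.png",cv2.resize(c["pixels"][v-40:v+40,u-53:u+53,::-1],None,fx=6,fy=6,interpolation=2))
E
```

```text
[0.46622493 0.2685047  0.13940748]
380 155
```

View pics/c3.png

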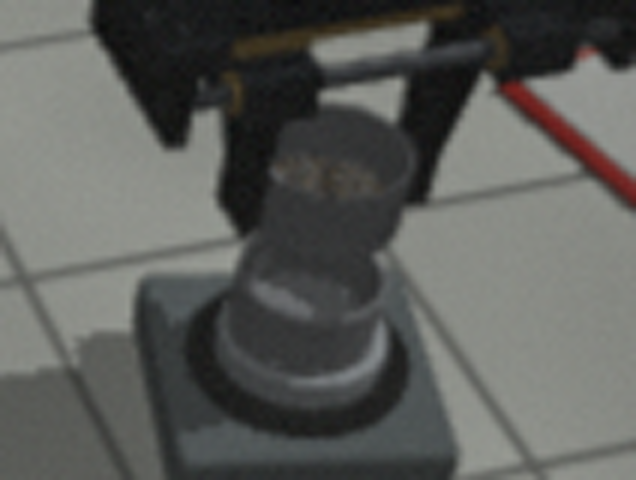

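```bash
python3 - <<'E'
from h import *
c=robot.camera("scene");G=grad(c);z=robot.get_obs()['position'];print(z)
r=z[2]-.0385+.04
print(back(c,(384.2,140.8),r),fit(c,G,(384.2,140.8),[(r,.029)]))
print(back(c,(378.7,161.3),.078),fit(c,G,(378.7,161.3),[(.078,.029)]), fit(c,G,(378.7,161.3),[(.066,.033)]),fit(c,G,(378,172),[(.05,.033)]))
E
```

```text
[0.46664845 0.26888432 0.13996446]
[0.47331354 0.26729448] [0.47420709 0.27258731]
[0.46856404 0.2689035 ] [0.46062417 0.26944862] [0.44928025 0.28320866] [0.47446783 0.26627801]
```

```bash
python3 -m crank '[3.5,1.5,5,0,0,0,255,3.5,1.5,12,0,0,0,255,3.5,1.5,17,0,0,0,255,3.5,1.5,19,0,0,0,255,3.5,1.5,19,0,0,0,255]'
python3 -m crank '[0,0,1.5,0,0,0,255,0,0,3,0,0,0,255,0,0,4.5,0,0,0,255,0,0,6,0,0,0,255,0,0,7.5,0,0,0,255]'
```

```text
time: 12.88
position: [0.4619, 0.2711, 0.1199]
tool_rot: [0.0, 1.0, -0.0, -0.001]
ft_force: [-0.3, -0.5, -0.1]
grip_width: 0.0583
grip_force: 20.0
time: 13.3
position: [0.4625, 0.2713, 0.113]
tool_rot: [0.0, 1.0, 0.0, 0.0]
ft_force: [0.1, -0.2, -0.8]
grip_width: 0.0578
grip_force: 20.0
```

```bash
python3 -m crank '[0,0,1,0,0,0,255,0,0,2,0,0,0,255,0,0,3,0,0,0,255,0,0,4,0,0,0,255,0,0,5,0,0,0,255]'
```

```text
time: 13.72
position: [0.4624, 0.2712, 0.108]
tool_rot: [0.0, 1.0, 0.0, 0.0]
ft_force: [0.2, 0.0, -1.0]
grip_width: 0.058
grip_force: 20.0
```

Entering freely; seat expected at about z 0.1045.

```bash
python3 -m crank '[0,0,0.7,0,0,0,255,0,0,1.4,0,0,0,255,0,0,2.1,0,0,0,255,0,0,2.8,0,0,0,255,0,0,2.8,0,0,0,255]'
python3 -m crank '[0,0,0.4,0,0,0,255,0,0,0.8,0,0,0,255,0,0,0.8,0,0,0,255,0,0,0.8,0,0,0,255,0,0,0.8,0,0,0,255]'
```

```text
time: 14.13
position: [0.4623, 0.2712, 0.1051]
tool_rot: [0.0, 1.0, -0.0, -0.0]
ft_force: [-0.4, 0.1, -1.4]
grip_width: 0.0582
grip_force: 20.0
time: 14.55
position: [0.4625, 0.2713, 0.1047]
tool_rot: [0.0, 1.0, 0.0, 0.0]
ft_force: [0.2, 0.2, 3.3]
grip_width: 0.0579
grip_force: 20.0
```

```bash
python3 -m crank '[0,0,0,0,0,0,70,0,0,0,0,0,0,60,0,0,0,0,0,0,40,0,0,0,0,0,0,20,0,0,0,0,0,0,0]'
python3 -m crank '[0,0,-20,0,0,0,0,0,0,-45,0,0,0,0,0,0,-65,0,0,0,0,0,-35,-65,0,0,0,0,0,-75,-65,0,0,0,0]'
python3 -m crank '[7,-38,0,0,0,0,0,14,-76,0,0,0,0,0,18,-105,0,0,0,0,0,20,-117,0,0,0,0,0,20,-117,20,0,0,0,0]'
python3 - <<'E'
from h import *
t=[]
for n,P in(("top",[.464,.272,.106]),("scene",[.464,.272,.106]),("scene",[.443,.0795,.052])):
    c=robot.camera(n); u,v=proj(c,P)[0].astype(int); x=c["pixels"][max(0,v-30):v+30,u-22:u+22,::-1]
    print(n,u,v);t.append(cv2.resize(x,None,fx=6,fy=6,interpolation=2))
print(robot.get_obs()['position'])
cv2.imwrite("pics/c4.png",np.hstack(t))
E
```

```text
time: 14.97
position: [0.4624, 0.2712, 0.1043]
tool_rot: [0.0, 1.0, -0.0, -0.0]
ft_force: [-0.2, 0.5, 0.2]
grip_width: 0.0794
grip_force: 0.0
time: 15.38
position: [0.4638, 0.1975, 0.1711]
tool_rot: [-0.002, 1.0, 0.001, 0.003]
ft_force: [0.9, -1.1, -1.0]
grip_width: 0.0868
grip_force: 0.0
time: 15.8
position: [0.4442, 0.0766, 0.1516]
tool_rot: [0.002, 1.0, -0.001, 0.003]
ft_force: [0.7, 1.0, -0.9]
grip_width: 0.0872
grip_force: 0.0
top 134 235
scene 381 150
scene 295 176
[0.44139927 0.07897903 0.14885299]
```

View pics/c4.png

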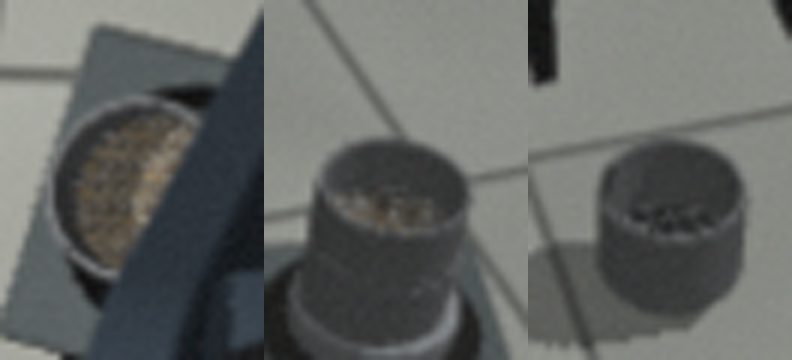

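Fine sieve is seated flush on the pan, rim near (380,151) in scene. The coarse sieve's rim is near (297,177), between the fingers.

```bash
python3 - <<'E'
from h import *
c=robot.camera("scene");G=grad(c)
print(back(c,(380.4,151),.106),fit(c,G,(380.4,151),[(.106,.029),(.106,.0265)]))
print(back(c,(296.9,177.3),.052),fit(c,G,(296.9,177.3),[(.052,.029),(.052,.0265)]),robot.get_obs()['position'])
E
```

```text
[0.46539979 0.26899596] [0.46481515 0.26877893]
[0.44451106 0.08121802] [0.44417789 0.07975073] [0.44192502 0.0793354  0.14933896]
```

```bash
python3 -m crank '[-1,1,25,0,0,0,0,-1,1,50,0,0,0,0,-1,1,75,0,0,0,0,-1,1,85,0,0,0,0,-1,1,85,0,0,0,0]'
python3 -m crank '[0,0,8,0,0,0,0,0,0,16,0,0,0,0,0,0,18,0,0,0,0,0,0,18,0,0,0,60,0,0,18,0,0,0,120]'
python3 -m crank '[0,0,0,0,0,0,255,0,0,0,0,0,0,255,0,0,0,0,0,0,255,0,0,0,0,0,0,255,0,0,0,0,0,0,255]'
```

```text
time: 16.42
position: [0.4424, 0.081, 0.063]
tool_rot: [-0.0, 1.0, 0.0, -0.002]
ft_force: [0.5, 0.8, -0.4]
grip_width: 0.0868
grip_force: 0.0
time: 16.83
position: [0.4435, 0.0803, 0.0468]
tool_rot: [0.0, 1.0, -0.0, 0.0]
ft_force: [0.1, -0.3, 0.1]
grip_width: 0.0804
grip_force: 0.0
time: 17.25
position: [0.4434, 0.0803, 0.0468]
tool_rot: [0.001, 1.0, 0.0, 0.0]
ft_force: [0.1, 0.5, 3.1]
grip_width: 0.0578
grip_force: 20.0
```

```bash
python3 -m crank '[0,0,-3,0,0,0,255,0,0,-25,0,0,0,255,0,0,-60,0,0,0,255,0,0,-95,0,0,0,255,0,0,-130,0,0,0,255]'
python3 -m crank '[-3,30,-15,0,0,0,255,-7,68,-15,0,0,0,255,-11,106,-15,0,0,0,255,-15,144,-15,0,0,0,255,-17,170,-15,0,0,0,255]'
python3 -m crank '[-2,15,0,0,0,0,255,-2,21,0,0,0,0,255,-2,21,5,0,0,0,255,-2,21,14,0,0,0,255,-2,21,18,0,0,0,255]'
python3 - <<'E'
from h import *
robot.camera("top");c=robot.camera("scene");print(robot.get_obs()['position'])
u,v=proj(c,[.464,.272,.12])[0].astype(int);print(u,v)
cv2.imwrite("pics/c5.png",cv2.resize(c["pixels"][v-50:v+50,u-53:u+53,::-1],None,fx=6,fy=6,interpolation=2))
E
```

```text
time: 17.67
position: [0.4423, 0.0802, 0.1775]
tool_rot: [0.0, 1.0, 0.0, -0.001]
ft_force: [1.0, 0.3, -1.3]
grip_width: 0.0578
grip_force: 20.0
time: 18.08
position: [0.4604, 0.253, 0.1919]
tool_rot: [-0.0, 1.0, 0.001, 0.001]
ft_force: [1.1, -0.2, -1.6]
grip_width: 0.0578
grip_force: 20.0
time: 18.5
position: [0.4613, 0.2697, 0.1719]
tool_rot: [0.001, 1.0, -0.001, -0.001]
ft_force: [-0.3, 0.2, -1.1]
grip_width: 0.0582
grip_force: 20.0
[0.46130599 0.26960522 0.17197671]
382 145
```

View pics/c5.png

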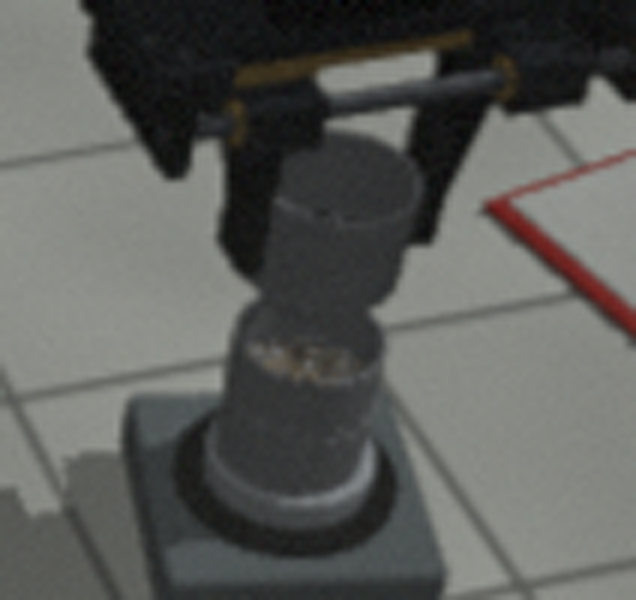

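Coarse sieve is upright in the fingers, rim near (386.8,124.8), and the fine rim below is at (380.4,151).

```bash
python3 - <<'E'
from h import *
c=robot.camera("scene");G=grad(c);z=robot.get_obs()['position'];print(z)
r=z[2]-.0468+.052
print(back(c,(386.8,124.8),r),fit(c,G,(386.8,124.8),[(r,.029),(r,.0265)]))
E
```

```text
[0.46186027 0.26988327 0.1725408 ]
[0.4655053 0.269338 ] [0.46786831 0.27620074]
```

```bash
python3 -m crank '[0,0.5,6,0,0,0,255,0,0.5,12,0,0,0,255,0,0.5,16,0,0,0,255,0,0.5,17,0,0,0,255,0,0.5,17,0,0,0,255]'
python3 -m crank '[0,0,1.5,0,0,0,255,0,0,3,0,0,0,255,0,0,4.5,0,0,0,255,0,0,6,0,0,0,255,0,0,7.5,0,0,0,255]'
```

```text
time: 19.07
position: [0.4621, 0.2715, 0.1559]
tool_rot: [0.001, 1.0, -0.0, -0.001]
ft_force: [0.0, 0.7, -1.4]
grip_width: 0.0582
grip_force: 20.0
time: 19.48
position: [0.4624, 0.2718, 0.1489]
tool_rot: [0.0, 1.0, 0.0, 0.0]
ft_force: [0.1, 0.1, -0.9]
grip_width: 0.058
grip_force: 20.0
```

```bash
python3 -m crank '[0,0,1,0,0,0,255,0,0,2,0,0,0,255,0,0,3,0,0,0,255,0,0,4,0,0,0,255,0,0,5,0,0,0,255]'
```

```text
time: 19.9
position: [0.4624, 0.2717, 0.1439]
tool_rot: [0.0, 1.0, 0.0, 0.0]
ft_force: [-0.6, 0.5, -1.0]
grip_width: 0.0581
grip_force: 20.0
```

```bash
python3 -m crank '[0,0,0.7,0,0,0,255,0,0,1.4,0,0,0,255,0,0,2.1,0,0,0,255,0,0,2.7,0,0,0,255,0,0,2.7,0,0,0,255]'
python3 -m crank '[0,0,0.4,0,0,0,255,0,0,0.8,0,0,0,255,0,0,0.8,0,0,0,255,0,0,0.8,0,0,0,255,0,0,0.8,0,0,0,255]'
```

```text
time: 20.32
position: [0.4624, 0.2717, 0.1411]
tool_rot: [0.0, 1.0, -0.0, -0.0]
ft_force: [-0.4, -0.1, -1.7]
grip_width: 0.0581
grip_force: 20.0
time: 20.73
position: [0.4625, 0.2718, 0.1408]
tool_rot: [0.0, 1.0, 0.0, 0.0]
ft_force: [-1.4, -0.2, 3.2]
grip_width: 0.0582
grip_force: 20.0
```

```bash
python3 -m crank '[0,0,0,0,0,0,70,0,0,0,0,0,0,60,0,0,0,0,0,0,40,0,0,0,0,0,0,20,0,0,0,0,0,0,0]'
python3 -m crank '[0,0,-20,0,0,0,0,0,0,-45,0,0,0,0,0,0,-60,0,0,0,0,-20,-24,-60,0,0,0,0,-46,-52,-60,0,0,0,0]'
python3 -m crank '[-28,-30,0,0,0,0,0,-56,-61,0,0,0,0,0,-84,-93,0,0,0,0,0,-108,-119,0,0,0,0,0,-117,-129,20,0,0,0,0]'
python3 -m crank '[0,0,30,0,0,0,0,0,0,60,0,0,0,0,0,0,70,0,0,0,0,0,0,70,0,0,0,0,0,0,70,0,0,0,0]'
python3 - <<'E'
from h import *
t=[]
for n,P in(("top",[.464,.272,.146]),("scene",[.464,.272,.146]),("scene",[.625,.091,.03])):
    c=robot.camera(n); u,v=proj(c,P)[0].astype(int); x=c["pixels"][max(0,v-30):v+30,u-22:u+22,::-1]
    print(n,u,v);t.append(cv2.resize(x,None,fx=6,fy=6,interpolation=2))
print(robot.get_obs()['position'])
cv2.imwrite("pics/c6.png",np.hstack(t))
E
```

```text
time: 21.15
position: [0.4624, 0.2717, 0.1403]
tool_rot: [0.0, 1.0, -0.0, -0.0]
ft_force: [-0.9, 0.5, -0.2]
grip_width: 0.079
grip_force: 0.0
time: 21.57
position: [0.5074, 0.2209, 0.2018]
tool_rot: [-0.002, 1.0, 0.0, 0.0]
ft_force: [0.2, 0.4, -0.7]
grip_width: 0.0868
grip_force: 0.0
time: 21.98
position: [0.6324, 0.086, 0.1842]
tool_rot: [0.002, 1.0, -0.001, 0.007]
ft_force: [0.9, 0.5, 0.9]
grip_width: 0.0871
grip_force: 0.0
time: 22.4
position: [0.6252, 0.0908, 0.1104]
tool_rot: [0.0, 1.0, 0.0, -0.0]
ft_force: [0.2, -0.4, -0.6]
grip_width: 0.0869
grip_force: 0.0
top 127 232
scene 384 136
scene 326 242
[0.62659806 0.09093095 0.11249268]
```

View pics/c6.png

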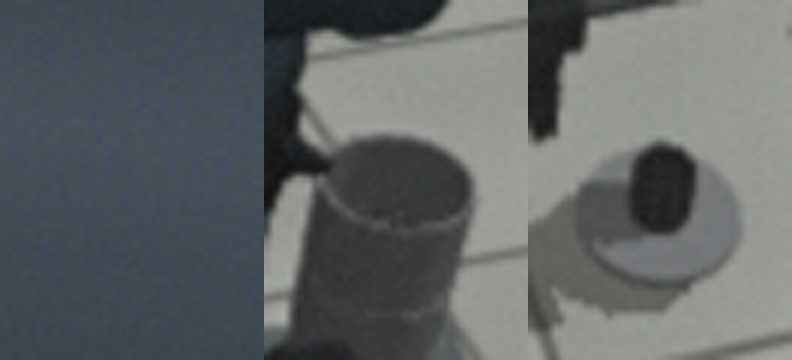

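Coarse sieve is seated, rim near (383.9,136.5). The lid disc is centred near (325.8,247.7), its knob between the fingers.

```bash
python3 - <<'E'
from h import *
c=robot.camera("scene");G=grad(c)
print(back(c,(383.9,136.5),.146),fit(c,G,(383.9,136.5),[(.146,.029),(.146,.0265)]))
print(back(c,(325.75,247.7),.018),fit(c,G,(325.75,247.7),[(.018,.029)]),robot.get_obs()['position'])
E
python3 -m crank '[0,0,20,0,0,0,0,0,0,40,0,0,0,0,0,0,48,0,0,0,0,0,0,48,0,0,0,0,0,0,48,0,0,0,0]'
```

```text
[0.46455793 0.26966777] [0.46222812 0.26837045]
[0.6282154  0.09012171] [0.62643885 0.09051323] [0.62650762 0.09093861 0.11251681]
time: 23.02
position: [0.6255, 0.0907, 0.063]
tool_rot: [0.0, 1.0, -0.0, 0.0]
ft_force: [-0.7, -0.7, 0.8]
grip_width: 0.0874
grip_force: 0.0
```

```bash
python3 -m crank '[0,1,6,0,0,0,0,0,1,12,0,0,0,60,0,1,16,0,0,0,100,0,1,16,0,0,0,130,0,1,16,0,0,0,150]'
python3 -m crank '[0,0,0,0,0,0,160,0,0,0,0,0,0,170,0,0,0,0,0,0,180,0,0,0,0,0,0,190,0,0,0,0,0,0,200]'
python3 -m crank '[0,0,0,0,0,0,255,0,0,0,0,0,0,255,0,0,0,0,0,0,255,0,0,0,0,0,0,255,0,0,0,0,0,0,255]'
```

```text
time: 23.43
position: [0.6251, 0.0916, 0.0462]
tool_rot: [0.0, 1.0, 0.0, -0.0]
ft_force: [-0.1, -0.7, -0.3]
grip_width: 0.0681
grip_force: 0.0
time: 23.85
position: [0.6253, 0.0916, 0.0466]
tool_rot: [0.0, 1.0, 0.0, 0.0]
ft_force: [-0.1, 0.4, 0.6]
grip_width: 0.0345
grip_force: 0.0
time: 24.27
position: [0.6253, 0.0916, 0.0465]
tool_rot: [0.0, 1.0, -0.0, 0.0]
ft_force: [-0.8, 0.6, 0.4]
grip_width: 0.0215
grip_force: 20.0
```

```bash
python3 -m crank '[0,0,-3,0,0,0,255,0,0,-30,0,0,0,255,0,0,-68,0,0,0,255,0,0,-106,0,0,0,255,0,0,-144,0,0,0,255]'
python3 -m crank '[0,0,-30,0,0,0,255,20,22,-46,0,0,0,255,46,51,-46,0,0,0,255,73,81,-46,0,0,0,255,100,111,-46,0,0,0,255]'
python3 -m crank '[27,29,0,0,0,0,255,50,55,0,0,0,0,255,63,69,0,0,0,0,255,63,69,12,0,0,0,255,63,69,22,0,0,0,255]'
python3 - <<'E'
from h import *
robot.camera("top");c=robot.camera("scene");print(robot.get_obs()['position'])
u,v=proj(c,[.464,.272,.17])[0].astype(int);print(u,v)
cv2.imwrite("pics/c7.png",cv2.resize(c["pixels"][v-50:v+50,u-53:u+53,::-1],None,fx=6,fy=6,interpolation=2))
E
```

```text
time: 24.68
position: [0.6245, 0.0916, 0.1915]
tool_rot: [0.0, 1.0, 0.0, -0.001]
ft_force: [0.8, -0.9, -1.1]
grip_width: 0.0211
grip_force: 20.0
time: 25.1
position: [0.5242, 0.2033, 0.2371]
tool_rot: [0.001, 1.0, 0.0, 0.0]
ft_force: [0.6, -0.0, -2.1]
grip_width: 0.0212
grip_force: 20.0
time: 25.52
position: [0.4613, 0.2729, 0.2147]
tool_rot: [-0.001, 1.0, 0.0, 0.001]
ft_force: [1.1, -0.5, -1.7]
grip_width: 0.0214
grip_force: 20.0
[0.46116065 0.27127139 0.21287154]
386 127
```

View pics/c7.png

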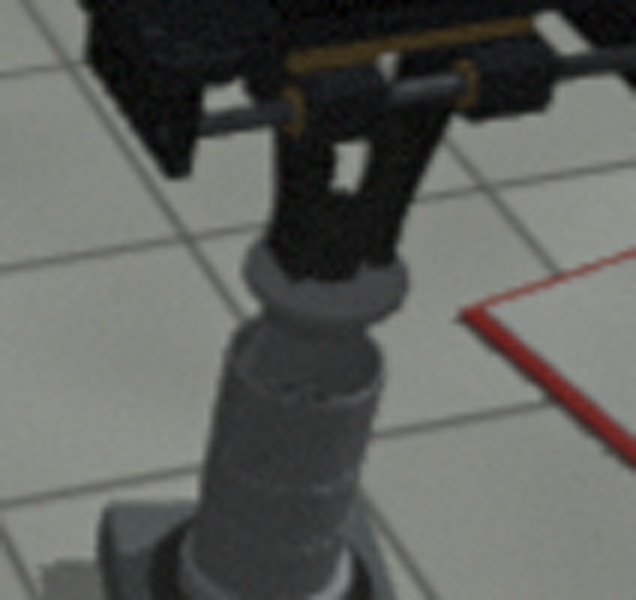

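```bash
python3 - <<'E'
from h import *
c=robot.camera("scene");z=robot.get_obs()['position'];print(z,back(c,(387.3,121.7),z[2]-.0465+.018))
E
python3 -m crank '[-1,0,5,0,0,0,255,-1,0,10,0,0,0,255,-1,0,15,0,0,0,255,-1,0,17,0,0,0,255,-1,0,17,0,0,0,255]'
```

```text
[0.46204329 0.27118153 0.21355581] [0.46463265 0.26933105]
time: 26.08
position: [0.4632, 0.2713, 0.1967]
tool_rot: [0.001, 1.0, -0.0, -0.001]
ft_force: [-0.9, -0.7, -1.3]
grip_width: 0.0214
grip_force: 20.0
```

Aligned with the stack axis to about 1 mm, so I'll lower it.

```bash
python3 -m crank '[0,0,1.5,0,0,0,255,0,0,3,0,0,0,255,0,0,4.5,0,0,0,255,0,0,6,0,0,0,255,0,0,7.5,0,0,0,255]'
python3 -m crank '[0,0,1,0,0,0,255,0,0,2,0,0,0,255,0,0,3,0,0,0,255,0,0,4,0,0,0,255,0,0,4.5,0,0,0,255]'
```

```text
time: 26.5
position: [0.4634, 0.2718, 0.1899]
tool_rot: [0.0, 1.0, 0.0, 0.0]
ft_force: [-0.4, -0.6, -1.4]
grip_width: 0.0216
grip_force: 20.0
time: 26.92
position: [0.4634, 0.2717, 0.1853]
tool_rot: [0.0, 1.0, -0.0, -0.0]
ft_force: [0.2, 0.1, -0.2]
grip_width: 0.0214
grip_force: 20.0
```

```bash
python3 -m crank '[0,0,0.7,0,0,0,255,0,0,1.4,0,0,0,255,0,0,2.1,0,0,0,255,0,0,2.8,0,0,0,255,0,0,2.8,0,0,0,255]'
```

```text
time: 27.33
position: [0.4634, 0.2717, 0.1825]
tool_rot: [0.0, 1.0, -0.0, -0.0]
ft_force: [0.2, -0.5, -0.7]
grip_width: 0.0215
grip_force: 20.0
```

```bash
python3 -m crank '[0,0,0.5,0,0,0,255,0,0,1,0,0,0,255,0,0,1.5,0,0,0,255,0,0,1.8,0,0,0,255,0,0,1.8,0,0,0,255]'
python3 -m crank '[0,0,0.3,0,0,0,255,0,0,0.6,0,0,0,255,0,0,0.6,0,0,0,255,0,0,0.6,0,0,0,255,0,0,0.6,0,0,0,255]'
```

```text
time: 27.75
position: [0.4634, 0.2717, 0.1808]
tool_rot: [0.0, 1.0, -0.0, -0.0]
ft_force: [-0.1, -0.9, -0.5]
grip_width: 0.0216
grip_force: 20.0
time: 28.17
position: [0.4635, 0.2718, 0.1804]
tool_rot: [0.0, 1.0, 0.0, 0.0]
ft_force: [-0.3, -0.5, 0.8]
grip_width: 0.0216
grip_force: 20.0
```

```bash
python3 -m crank '[0,0,0.2,0,0,0,180,0,0,0.2,0,0,0,170,0,0,0.2,0,0,0,150,0,0,0.2,0,0,0,120,0,0,0.2,0,0,0,80]'
python3 -m crank '[0,0,0,0,0,0,40,0,0,0,0,0,0,20,0,0,-10,0,0,0,20,0,0,-30,0,0,0,0,0,0,-60,0,0,0,0]'
python3 -m crank '[0,-30,-20,0,0,0,0,0,-65,-20,0,0,0,0,0,-105,-20,0,0,0,0,0,-140,-20,0,0,0,0,0,-150,-20,0,0,0,0]'
python3 -m crank '[0,0,0,0,0,0,0,0,0,0,0,0,0,0,0,0,0,0,0,0,0,0,0,0,0,0,0,0,0,0,0,0,0,0,0]'
python3 - <<'E'
from h import *
t=[]
for n in("scene","top"):
    c=robot.camera(n);u,v=proj(c,[.464,.272,.1])[0].astype(int)
    t.append(cv2.resize(c["pixels"][v-50:v+50,u-33:u+33,::-1],None,fx=6,fy=6,interpolation=2))
cv2.imwrite("pics/c8.png",np.hstack(t))
E
```

```text
time: 28.58
position: [0.4634, 0.2717, 0.18]
tool_rot: [0.0, 1.0, -0.0, -0.0]
ft_force: [0.7, -0.4, -1.2]
grip_width: 0.0416
grip_force: 0.0
time: 29.0
position: [0.4618, 0.2711, 0.2391]
tool_rot: [0.001, 1.0, -0.001, -0.003]
ft_force: [0.3, 0.7, 0.2]
grip_width: 0.0747
grip_force: 0.0
time: 29.42
position: [0.4632, 0.1181, 0.261]
tool_rot: [0.002, 1.0, -0.001, 0.0]
ft_force: [-0.4, 0.1, -0.6]
grip_width: 0.0865
grip_force: 0.0
time: 29.83
position: [0.4632, 0.123, 0.26]
tool_rot: [-0.001, 1.0, 0.0, -0.0]
ft_force: [-0.8, -0.3, 0.4]
grip_width: 0.087
grip_force: 0.0
```

View pics/c8.png

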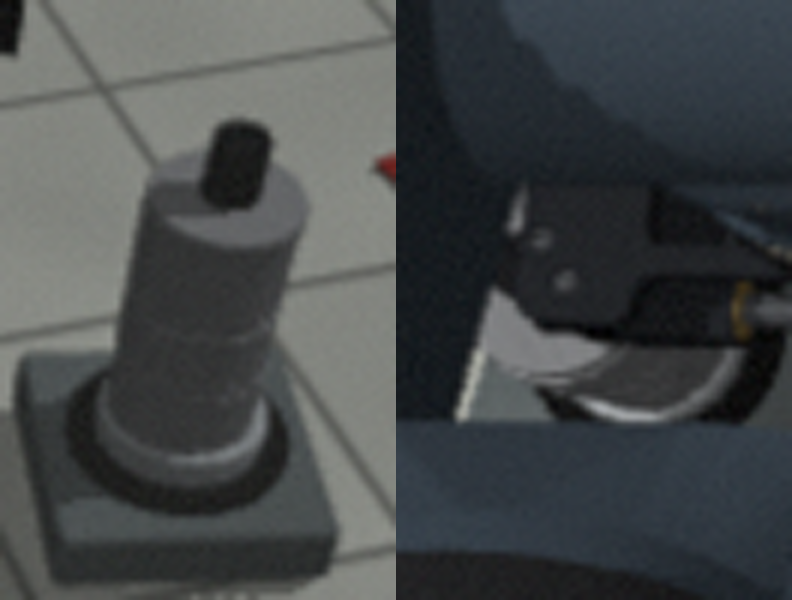

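The stack is complete and upright: the lid is flush (disc near (228,200) in the crop), the joints are closed, and the gripper is clear.

```bash
python3 -c "
from rig import robot
print(robot.hand_in())"
```

```text
the job is handed in; nothing more can be done
None
```

The sieve stack stands complete on the shaker (pan, fine sieve, coarse sieve, lid), each piece seated in order and released; I handed the job in at about 30 s, and the hand-in returned no verdict.

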